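# Lock a moulding form onto its bayonet stand

## Robot

A 6-joint arm with a two-finger parallel gripper is mounted at the origin on the work surface. World frame = base frame: x ahead of the robot, y to its left, z up, the work surface at z = 0. Lengths are in mm, angles in degrees, forces in N, time in s.
With the tool pointing down it reaches from about 300 to 850 mm from the base axis. Payload 4.2 kg.
Tool frame: the origin (TCP) lies between the finger pads; the fingertips stand 25 mm ahead of it and the grasp point (between the pads) lies 6 mm ahead of it; x points along the fingers, y is the direction in which the jaws open and shut, and the axes are right-handed (so a half turn about x gives the same grasp; the last joint's range is limited). The gripper opens to 91 mm and grips with 3 to 60 N. Pads are 32 mm wide; open, the fingers measure 118 mm over their backs; the gripper's body (76 mm by 178 mm) begins 60 mm behind the grasp point.
Start: joints at [-70.187, 18.312, 89.639, -0, 72.044, -1.146], TCP at [205.679, -536.97, 238.976] pointing down, gripper open.
Joint ranges: [-177.97, 177.97], [-48.28, 115.42], [12.27, 149.76], [-77.06, 257.06], [2.81, 150.46], [-146.56, 146.56]. Speed limits (degrees/s): [147.25, 147.25, 180, 180, 180, 180].

## Interface

Orientations are given as [roll, pitch, yaw] about the fixed x, y, z axes, in that order (R = Rz(yaw) Ry(pitch) Rx(roll)).
In Python, from workcell import env gives the robot as it stands.
- The arm moves only by the tool jog_arm, never from a script. Its argument "plan" is one flat list of numbers, 4 for each row, row after row: the shift along the tool's x, y, z in cm, then the turn about the tool's x in units of 6 degrees (1.0 is 6 degrees). In form: [tx, ty, tz, turn, tx, ty, tz, turn, ...]. A call has 1 to 12 rows; each row shifts and turns the commanded pose from where the row before left it, along the tool's axes as they then stand; what a row does not reach is not made up. A row lasts 1/12 s, in which the tool goes at most 41.7 mm and 7.16 degrees, less where a joint would pass 70% of its speed; a pose out of reach is approached as far as the arm can. A call with a gripper value outside its range is refused whole. "claw" is the finger opening in cm, from 0 to 9.12, set as the call begins (left out, the last holds). The fingers move at their own pace and stop on an object; "newtons" is the grip in N (left out, the last holds). Time passes only in rows, so rows that do not move let the fingers close. It gives the time, the measured TCP pose, the force and the opening at its end, in the units of the state.
- env.state(): the state, without advancing time (a new reading comes with each control period).
- env.grab_frame(name): name is "scene" or "top" or "wrist"; returns the picture (420x560x3 uint8, red, green, blue); there is no depth.
- env.calibration(name): a dict with "vertical_fov" (degrees; the focal length in pixels is half the picture's height over the tangent of half this angle, whatever the lens; pixels are square), "cx", "cy" (the principal point, pixels), "origin" and "orientation" of the camera in the world; the wrist camera has in their place "T_tool_cam" (4x4, takes a point from camera to tool coordinates, whose origin is the TCP and whose axes are the tool frame's). Camera axes: x right, y down, z forward; pixel columns grow to the right and rows downward; lengths in mm; the calibration is good to about 2 mm. The wrist camera is an equidistant fisheye: a pixel r from the principal point sees the ray r / f radians off the axis. A picture is of the moment at which its call begins: read the wrist's pose just before it. calibration takes no time and is no camera call.
- env.job_done(): hands the job in, once; it reports no verdict.
The state is a dict: "time_s": time; "qpos": joint angles; "qvel": joint speeds; "effort": joint torques, N m; "ee_pos": TCP position; "ee_rot": TCP orientation; "force": force on the tool from outside, world axes, zero at the start; "torque": the same for the moment, N m; "gripper_width": finger opening in mm.
Only numpy, scipy, OpenCV 4.12 (cv2) and the standard library are available. Lean on these libraries where they do the work, as an engineer would, in place of code of your own. Each camera call takes 0.05 s, during which the arm holds its last target.

## Task

Pick up the oblong light-wood moulding form and hang it on the blue bench stand: its two brass lugs go down through the two gaps in the stand's top ring onto the ledge. Then twist the form clockwise (seen from above) until the lugs drop into the locking notches under the yellow stripes, and let go of it, upright and fully home. Leave the dark domed form, the spools, the jar, the mallet and the screwdriver where they are.

Things in the scene. Friction and masses are not known exactly. Their poses are not given: they have to be found in the camera images.
- form: The form to mount, upright on the table, 96 mm tall, 0.3 to 0.65 kg. Origin: centre of its underside, z up its axis. Aluminium foot, radius 30 mm, z 0 to 34 mm (lowest 5 mm tapered to 26); two lugs along +y and -y; neck of radius 16 mm, z 34 to 54; wooden block above. A half turn about z changes nothing. Locked, its origin is 20 mm above the stand's and its yaw is the stand's (or plus a half turn).
- form_block (a point): Centre of the form's light-wood block (75 mm above the form's origin, on its axis): an oblong with round ends, 110 mm along the form's x, 46 mm wide along y, 42 mm high, its flat sides (64 mm long, facing +y and -y) good to grip from above. The black line across its top runs along y, that is, along the lugs.
- form_lug (a point): Tip of the +y brass lug, 50 mm from the form's axis, 12 mm above its origin. Two lugs, on the form's +y and -y: each 16 mm wide along x, 8 mm thick (z 8 to 16 mm), reaching from the foot out to 50 mm.
- stand: Bayonet stand, bolted to the table: blue drum, radius 60 mm, 54 mm high, on a dark round base, radius 78 mm, 14 mm high. Origin: centre of its underside, z up. Open bore of radius 34 mm, free down to z 14 mm. Steel ring on top, radius 34 to 54 mm, z 48 to 54, with two gaps 25 mm wide; below it a channel for the lugs with its outer wall at radius 54 mm. Play of lugs in gaps and notches: 3 to 4 mm.
- stand_gap (a point): Bronze ledge (z 36 mm) under one of the two gaps in the ring, 45 mm from the stand's axis. Gaps lie 60 degrees anticlockwise (seen from above) of the stand's +y and -y: the form enters with yaw 60 degrees more than the stand's (or plus a half turn). Resting there, its origin is 28 mm above the stand's; it can rise 4 mm before the lugs meet the ring. A stop is anticlockwise of each gap.
- stand_notch (a point): Floor (z 28 mm) of one of the two locking notches, 45 mm from the axis on the stand's +y; the other is on -y. Each is 22 mm wide, 8 mm below the ledge, hidden under the steel ring where a yellow stripe marks it, 60 degrees clockwise of a gap along the flat ledge; a solid stop stands just beyond. The form drops in by its own weight.
- dome: Another form, to be left alone: a dark-wood dome of 32 mm radius on the same kind of foot with lugs out to 50 mm along its y, 94 mm tall. Origin: centre of its underside. It may stand on either side of the stand.
- spool_red: Red thread spool standing upright, 24 mm radius, 66 mm tall, loose; origin: centre of its underside. Leave alone.
- spool_blue: Blue thread spool standing upright, 24 mm radius, 66 mm tall, loose; origin: centre of its underside. Leave alone.
- jar: Amber jar with black cap, 28 mm radius, 70 mm tall, loose; origin: centre of its underside. Leave alone.
- mallet: White-headed mallet lying down, loose; origin: under the handle's head end; handle 170 mm towards -x, head 85 mm long along y, 52 mm high. Leave alone.
- screwdriver: Screwdriver 150 mm long, dark handle, lying along its x, loose; origin under its middle. Leave alone.
There are look-alikes about, which are no part of the job. What is shaped like the form but red or turquoise is not meant.

How it is judged:
By the outcome, as a careful person would: the job done as asked, in the order asked, and still so for the second after the job is handed in, with the robot touching nothing.
It also fails if it takes over 45 s, if anything falls off the work surface, if the arm or the gripper's body presses on something with over 40 N, if the wrist force passes 120 N, or if a joint passes its speed limit or range.

## Working session

There is one attempt and no reset: what is moved stays moved. The work goes in short steps, Python scripts to look and compute and a tool call to move; the robot and the scene stay as the last step left them, time stands still between calls to the robot, and variables do not carry over. Pictures are saved under pics/ and viewed, and the job is handed in when it is done.

Besides the shell and the picture viewer there is one more tool, called after "Call:" as name(argument=value, ...) on one line, values as JSON. jog_arm: Moves the arm, as the interface text tells. Its arguments: {"type":"object","properties":{"plan":{"type":"array"},"claw":{"type":"number"},"newtons":{"type":"number"}},"required":["plan"]}

```bash
mkdir -p pics; ls; python3 - <<'E'
from workcell import env
import cv2
s=env.state(); print(s)
for n in ["scene","top","wrist"]:
    print(n,env.calibration(n))
for n in ["scene","top","wrist"]:
    cv2.imwrite(f"pics/{n}0.png",env.grab_frame(n)[:,:,::-1])
E
```

```text
pics
{'time_s': 0.0, 'qpos': array([-7.01861371e+01,  1.83505158e+01,  8.97055575e+01, -7.97484060e-04,
        7.20453053e+01, -1.14827385e+00]), 'qvel': array([-0.01902852,  0.10487274, -0.00976252,  0.04329912,  0.07251729,
        0.02808762]), 'effort': array([-2.48767858e-03, -4.12463057e+01, -2.31977248e+01,  7.25401123e-02,
        4.58456366e-02, -1.48232430e-04]), 'ee_pos': array([ 205.52389577, -536.51688039,  238.13728883]), 'ee_rot': array([-90.7197661 ,  89.89861861, 110.24261714]), 'force': array([ 0.47709695, -0.49866974,  0.3891279 ]), 'torque': array([ 0.05899216, -0.023761  ,  0.00081033]), 'gripper_width': 91.31539457481468}
scene {'vertical_fov': 46.37122646500123, 'cx': 285.6817852124934, 'cy': 214.3096470017471, 'origin': array([1366.90816362,  563.73764482,  864.91951126]), 'orientation': array([-127.94177453,    0.23155845,  121.51748811])}
top {'vertical_fov': 48.16321236688696, 'cx': 286.80251989845004, 'cy': 207.44960014051819, 'origin': array([ 289.46032222,   56.49871053, 1272.46890079]), 'orientation': array([-169.17232479,   -1.05627773,  -89.34540852])}
wrist {'vertical_fov': 65.70646984690485, 'cx': 283.6092569144514, 'cy': 209.79060429217955, 'T_tool_cam': array([[ 5.02858135e-04, -2.37643245e-01,  9.71352375e-01,
        -1.45863076e+02],
       [ 9.99999787e-01, -2.85798448e-04, -5.87609721e-04,
         1.01208671e-01],
       [ 4.17252481e-04,  9.71352463e-01,  2.37643050e-01,
        -6.64806755e+01],
       [ 0.00000000e+00,  0.00000000e+00,  0.00000000e+00,
         1.00000000e+00]])}
```

View pics/top0.png

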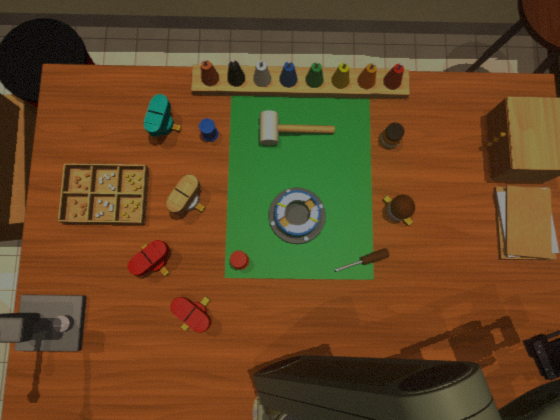

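View pics/scene0.png

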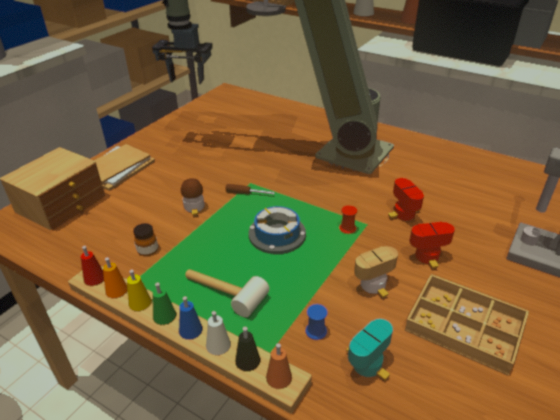

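View pics/wrist0.png

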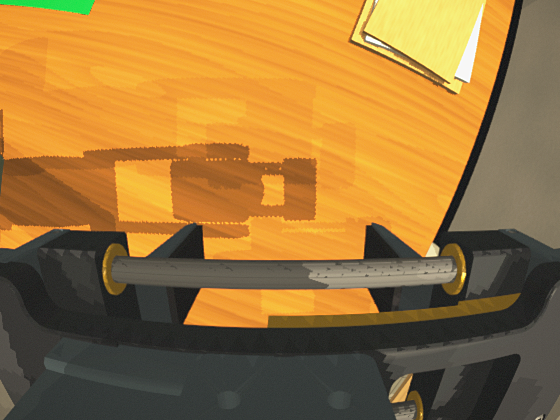

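Shaped like the form in the top view: turquoise (158,115), red (148,258), red (190,314) and light wood (183,193). Only the light-wood one fits. I'll confirm it, and look at the stand, in an enlarged crop.

```bash
cat > h.py <<'E'
import numpy as np, cv2
from scipy.spatial.transform import Rotation as R
from workcell import env
def rot(e): return R.from_euler('xyz',e,degrees=True).as_matrix()
def K(c): return 210/np.tan(np.radians(c['vertical_fov']/2))
def cam(n,s=None):
    c=env.calibration(n); f=K(c)
    if n=='wrist':
        s=s or env.state(); T=np.array(c['T_tool_cam']); Rt=rot(s['ee_rot'])
        return Rt@T[:3,:3], Rt@T[:3,3]+s['ee_pos'], f,c['cx'],c['cy'],True
    return rot(c['orientation']),np.array(c['origin']),f,c['cx'],c['cy'],False
def px2w(C,uv,z):
    Rm,o,f,cx,cy,fish=C; d=np.array([uv[0]-cx,uv[1]-cy],float)
    if fish:
        r=np.hypot(*d); th=r/f; v=np.array([*(d/max(r,1e-9)*np.sin(th)),np.cos(th)])
    else: v=np.array([*(d/f),1])
    w=Rm@v; return o+w*(z-o[2])/w[2]
def w2px(C,p):
    Rm,o,f,cx,cy,fish=C; v=(np.asarray(p,float)-o)@Rm
    if fish:
        r=np.hypot(v[...,0],v[...,1]); k=np.arctan2(r,v[...,2])/r*f
    else: k=f/v[...,2]
    return np.stack([v[...,0]*k+cx,v[...,1]*k+cy],-1)
E
python3 - <<'E'
from h import *
C=cam('top')
im=cv2.imread('pics/top0.png')
a=cv2.resize(im[160:230,150:220],(560,560),interpolation=cv2.INTER_CUBIC); 
b=cv2.resize(im[180:250,262:332],(560,560),interpolation=cv2.INTER_CUBIC)
cv2.imwrite('pics/crop1.png',cv2.resize(np.hstack([a,b]),(800,400)))
for n,uv,z in [('form',(183,193),96),('stand',(298,214),54),('dome',(402,207),90),('bluesp',(208,127),66),('redsp',(239,260),66),('jar',(394,132),70),('turq',(158,115),96),('red1',(148,258),96),('red2',(190,314),96)]: print(n,px2w(C,uv,z).round())
E
```

```text
form [548. 303.  96.]
stand [506.   7.  54.]
dome [ 522. -259.   90.]
bluesp [738. 252.  66.]
redsp [382. 157.  66.]
jar [ 731. -250.   70.]
turq [758. 380.  96.]
red1 [382. 381.  96.]
red2 [247. 270.  96.]
```

View pics/crop1.png

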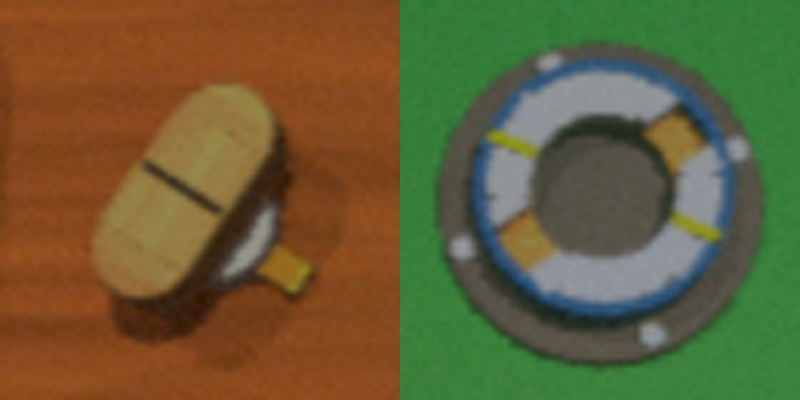

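The crop shows the light-wood block with its black line running crop (147,163)–(218,211) and a brass lug at (295,275), so this is the form. On the stand, the gaps are at crop (675,138) and (525,238), and the yellow stripes at (512,146) and (695,227). Next I'll fit the poses.

```bash
cat >> h.py <<'E'
def Rz(a):
    a=np.radians(a); return np.array([[np.cos(a),-np.sin(a),0],[np.sin(a),np.cos(a),0],[0,0,1]])
def tool(s=None):
    s=s or env.state(); M=rot(s['ee_rot']); return s['ee_pos'],M
def yawy(M): return np.degrees(np.arctan2(M[1,1],M[0,1]))
def go(xyz,yaw=None,s=None):
    """shift in tool cm (before turning), turn units; yaw = world direction of tool y (mod 180)"""
    p,M=tool(s); d=M.T@(np.array(xyz,float)-p)/10
    out=[d.round(2)]
    if yaw is not None:
        dy=(yaw-yawy(M)+90)%180-90
        out+=['world dyaw',round(dy,2),'turn units (x down => neg)',round(-dy/6,3)]
    print(*out)
E
python3 - <<'E'
from h import *
C=cam('top')
c=lambda x,y,x0,y0:(x0+x/5.714-.5,y0+y/5.714-.5)
a=px2w(C,c(147,163,150,160),96);b=px2w(C,c(218,211,150,160),96)
print('line',a,b,'len',np.linalg.norm(a-b),'mid',(a+b)/2,'yaw y',np.degrees(np.arctan2(*(a-b)[1::-1])))
l=px2w(C,c(307,283,150,160),12); m=(a+b)/2; print('lug',l,np.hypot(*(l-m)[:2]),np.degrees(np.arctan2(*(m-l)[1::-1])))
g1=px2w(C,c(675-400,138,262,180),36);g2=px2w(C,c(525-400,238,262,180),36)
s1=px2w(C,c(512-400,146,262,180),54);s2=px2w(C,c(695-400,227,262,180),54)
for p,q in((g1,g2),(s1,s2)): print((p+q)/2,np.linalg.norm(p-q),np.degrees(np.arctan2(*(p-q)[1::-1])))
p,M=tool();print(M.round(3),yawy(M))
go((480,-40,330))
E
```

```text
line [561.06698107 323.44227051  96.        ] [539.58898604 290.65659791  96.        ] len 39.194446013132236 mid [550.32798356 307.04943421  96.        ] yaw y 56.7710685553487
lug [523.05850553 263.3761192   12.        ] 51.487696349353214 58.01947634800038
[513.23313164  10.15781624  36.        ] 85.1451768453981 -55.186187048956334
[510.64614325   9.45746008  54.        ] 92.3817580152522 66.56872036035392
[[-0.     0.358 -0.934]
 [ 0.001 -0.934 -0.358]
 [-1.    -0.001 -0.   ]] -69.04265554009353
[ -9.12 -36.57 -43.39]
```

Call:
jog_arm(plan=[-0.7,0,0,-1,-0.7,0,0,-1,-0.7,0,0,-1,-0.7,0,0,-1,-0.7,0,0,-1,-0.7,0,0,-1,-0.7,0,0,-1,-0.7,0,0,-1,-0.7,0,0,-1,-0.7,0,0,-1,0,0,0,-1,0,0,0,-0.5])

```text
time_s: 1.15
ee_pos: [205.7, -537.0, 309.2]
ee_rot: [21.3, 90.0, -68.5]
force: [0.0, 1.5, 0.3]
gripper_width: 90.9
```

```bash
python3 - <<'E'
from h import *
p,M=tool();print(p,yawy(M),M.round(3)); go((410,9,300),0)
E
```

```text
[ 205.69934489 -537.01413975  309.18336755] 0.2093254539233818 [[ 0.     1.     0.004]
 [-0.     0.004 -1.   ]
 [-1.     0.     0.   ]]
[  0.9   20.63 -54.53] world dyaw -0.21 turn units (x down => neg) 0.035
```

Call:
jog_arm(plan=[0,2.5,-3.3,0,0,2.5,-3.3,0,0,2.5,-3.3,0,0,2.5,-3.3,0,0,2.5,-3.3,0,0,2.5,-3.3,0,0,2.5,-3.3,0,0,2.5,-3.3,0,0,2.5,-3.3,0,0,2.5,-3.3,0,0,2.5,-3.3,0,0,2.5,-3.3,0])

```text
time_s: 2.15
ee_pos: [506.7, -139.2, 308.8]
ee_rot: [-53.7, 90.0, -143.8]
force: [0.5, -0.1, -0.4]
gripper_width: 91.3
```

Call:
jog_arm(plan=[0,0.3,-3,0,0,0.3,-3,0,0,0,0,0,0,0,0,0])

```text
time_s: 2.48
ee_pos: [512.0, -80.0, 308.7]
ee_rot: [-62.9, 90.0, -152.7]
force: [0.8, -0.3, -0.1]
gripper_width: 91.4
```

```bash
python3 - <<'E'
from h import *
s=env.state(); print(s['ee_pos'],s['qpos'].round(1)); C=cam('wrist',s)
cv2.imwrite('pics/wrist1.png',env.grab_frame('wrist')[:,:,::-1])
print(w2px(C,[(511,9.5,54),(511,9.5,14)]))
E
```

```text
[512.0161507  -79.95158183 308.65837436] [-10.1  11.   89.6  -0.   79.4 -10.3]
[[283.24519019 113.22795049]
 [283.33280338 114.93151537]]
```

View pics/wrist1.png

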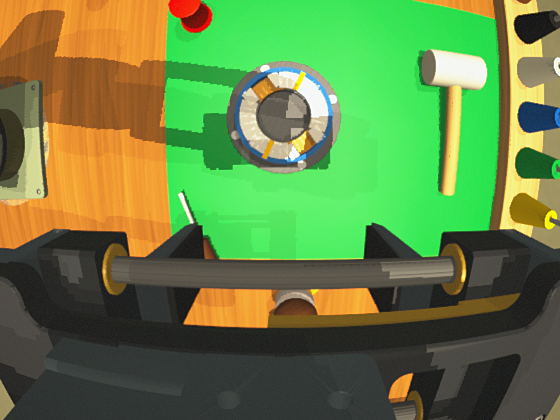

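```bash
python3 - <<'E'
from h import *
im=cv2.imread('pics/wrist1.png')
cv2.imwrite('pics/crop2.png',cv2.resize(im[57:177,225:345],(600,600),interpolation=cv2.INTER_CUBIC))
E
```

```text
(no output)
```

View pics/crop2.png

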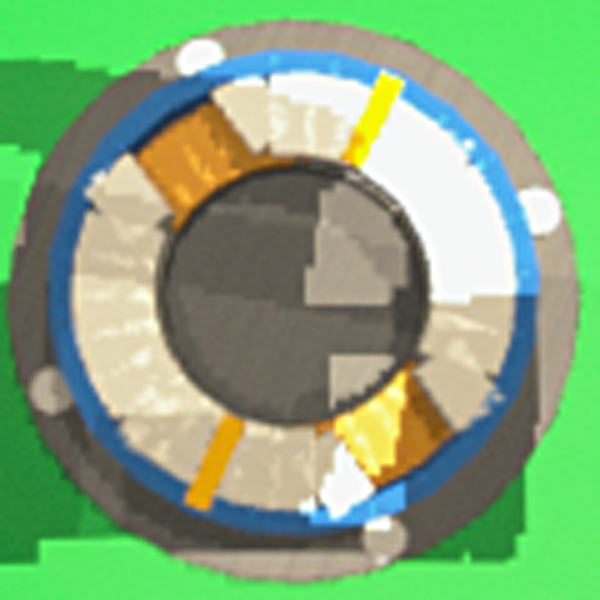

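```bash
python3 - <<'E'
from h import *
s=env.state(); C=cam('wrist',s)
c=lambda p:(225+p[0]/5-.5+.1,57+p[1]/5-.5+.1)
W=lambda p,z:px2w(C,c(p),z)
def circ(P):
    P=np.array(P)[:,:2]; A=np.c_[2*P,np.ones(len(P))]; q=np.linalg.lstsq(A,(P**2).sum(1),rcond=None)[0]
    return q[:2],np.sqrt(q[2]+q[:2]@q[:2])
print('drum',circ([W(p,54) for p in[(50,290),(540,290),(295,50),(295,535)]]))
print('base',circ([W(p,14) for p in[(10,295),(580,295),(295,20),(290,582)]]))
print('bore',circ([W(p,54) for p in[(160,292),(431,292),(295,163),(178,228),(410,365)]]))
S=[W(p,54) for p in[(390,76),(352,162),(234,420),(198,508)]]
ang=lambda v:np.degrees(np.arctan2(v[1],v[0]))
print([x.round(1) for x in S], ang(S[0]-S[3]),ang(S[1]-S[2]),(S[0]+S[3])/2,(S[1]+S[2])/2)
G=[W(p,54) for p in[(211,100),(135,155),(372,490),(453,432),(178,228),(247,155),(410,365),(330,430)]]
print(ang(G[0]+G[1]-G[2]-G[3]),sum(G[:4])/4,sum(G[4:])/4,ang(G[4]+G[5]-G[6]-G[7]), np.linalg.norm(G[0]-G[1]))
E
```

```text
drum (array([511.48853949,   6.48765552]), np.float64(60.19339678493231))
base (array([511.41197231,   6.40128942]), np.float64(77.06385950914708))
bore (array([511.51661046,   5.36462919]), np.float64(32.97792612117049))
[array([534.6,  60.4,  54. ]), array([525.3,  38.5,  54. ]), array([496.6, -25.4,  54. ]), array([487.6, -47.1,  54. ])] 66.37712325451332 65.76680854236314 [511.11413868   6.64706024  54.        ] [510.96348183   6.57342035  54.        ]
125.2701867265041 [511.07975667   6.04929695  54.        ] [510.63495499   5.73237749  54.        ] 126.97228707812205 22.962741470082115
```

Call:
jog_arm(plan=[0,0,0,-1,0,0,0,-1,0,0,0,-1,0,0,0,-1,0,0,0,-1,0,0,0,-1,0,0,0,-1,0,0,0,-1,0,0,0,-1,0,0,0,-0.5])

```text
time_s: 3.37
ee_pos: [511.7, -82.9, 308.9]
ee_rot: [-73.2, 90.0, -106.2]
force: [-0.8, 0.0, -0.4]
gripper_width: 91.6
```

```bash
python3 - <<'E'
from h import *
go((625,258,250),57)
E
```

```text
[ 5.87 34.78 -9.02] world dyaw -0.07 turn units (x down => neg) 0.012
```

Call:
jog_arm(plan=[0.6,3.5,-0.9,0,0.6,3.5,-0.9,0,0.6,3.5,-0.9,0,0.6,3.5,-0.9,0,0.6,3.5,-0.9,0,0.6,3.5,-0.9,0,0.6,3.5,-0.9,0,0.6,3.5,-0.9,0,0.6,3.5,-0.9,0,0.6,3.5,-0.9,0,0,0,0,0,0,0,0,0])

```text
time_s: 4.37
ee_pos: [627.9, 261.2, 247.3]
ee_rot: [-108.3, 89.9, -141.3]
force: [-0.2, 0.2, 0.0]
gripper_width: 91.1
```

```bash
python3 - <<'E'
from h import *
s=env.state(); print(s['ee_pos'],s['qpos'].round(1)); C=cam('wrist',s)
im=env.grab_frame('wrist')[:,:,::-1]
cv2.imwrite('pics/wrist2.png',im)
q=w2px(C,np.array([550,307,96.])).round().astype(int);print(q)
x0,y0=max(q[0]-75,0),max(q[1]-75,0); print(x0,y0)
cv2.imwrite('pics/crop3.png',cv2.resize(im[y0:y0+150,x0:x0+150],(600,600),interpolation=cv2.INTER_CUBIC))
E
```

```text
[627.9123849  261.15009011 247.2681371 ] [ 21.6  27.9  73.3  -0.   79.  -35.4]
[280 106]
205 31
```

View pics/crop3.png

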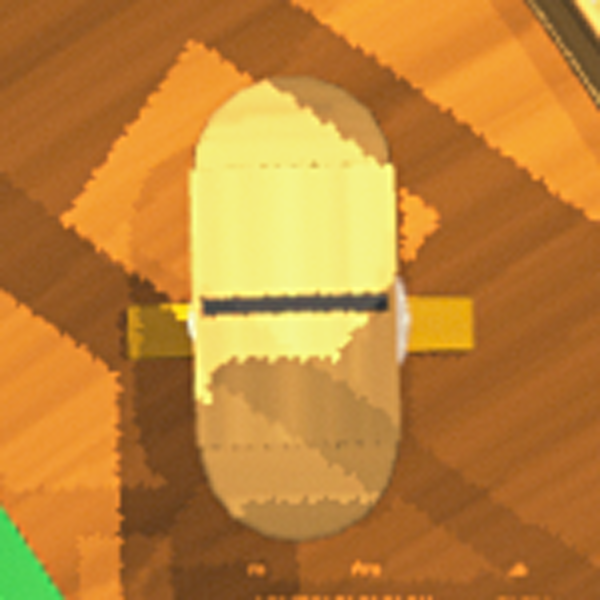

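View pics/wrist2.png

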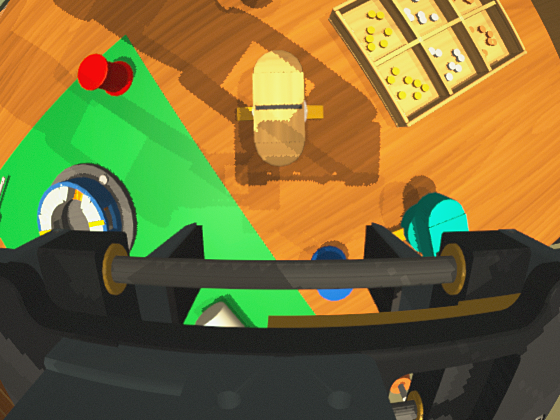

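```bash
python3 - <<'E'
from h import *
s=env.state(); C=cam('wrist',s)
c=lambda p:(205+p[0]/4-.375,31+p[1]/4-.375)
W=lambda p,z:px2w(C,c(p),z)
ang=lambda v:np.degrees(np.arctan2(v[1],v[0]))
for P,z in ([(203,306),(388,302)],96),([(128,332),(473,325)],16),([(197,303),(398,303)],96):
    a,b=[W(p,z) for p in P]; print((a+b)/2,np.linalg.norm(a-b),ang(b-a))
a,b=W((291,76),96),W((299,540),75); print('ends',a,b)
E
```

```text
[549.72881492 304.95035461  96.        ] 41.89293123150404 57.95818632493955
[549.92099543 304.72646384  16.        ] 99.5538549543349 57.93377638930243
[549.75862316 305.46911485  96.        ] 45.518268202936696 56.7127300655327
ends [504.16841794 333.43378519  96.        ] [597.31732216 274.43811406  75.        ]
```

```bash
python3 - <<'E'
from h import *
go((549.8,304.8,180),57.9)
E
```

```text
[ 6.81 -0.49 -8.97] world dyaw 0.98 turn units (x down => neg) -0.163
```

Call:
jog_arm(plan=[1.1,-0.1,-1.5,-0.16,1.1,-0.1,-1.5,0,1.1,-0.1,-1.5,0,1.1,-0.1,-1.5,0,1.1,0,-1.5,0,1.1,0,-1.5,0,0,0,0,0,0,0,0,0])

```text
time_s: 5.08
ee_pos: [549.3, 304.2, 183.5]
ee_rot: [-26.8, 89.9, -58.9]
force: [-1.0, -0.1, 0.3]
gripper_width: 91.1
```

```bash
python3 - <<'E'
from h import *
go((549.8,304.8,82),57.9)
E
```

```text
[10.15  0.08  0.  ] world dyaw 0.03 turn units (x down => neg) -0.006
```

Call:
jog_arm(plan=[1.5,0.04,0,0,1.5,0.04,0,0,1.5,0,0,0,1.5,0,0,0,1.5,0,0,0,1.2,0,0,0,1,0,0,0,0.45,0,0,0,0,0,0,0,0,0,0,0])

```text
time_s: 5.92
ee_pos: [550.4, 306.3, 82.1]
ee_rot: [49.4, 89.9, 17.3]
force: [0.2, -0.2, -0.2]
gripper_width: 91.1
```

Call:
jog_arm(plan=[0,0,0,0,0,0,0,0,0,0,0,0,0,0,0,0,0,0,0,0,0,0,0,0,0,0,0,0,0,0,0,0], claw=4, newtons=40)

```text
time_s: 6.58
ee_pos: [549.4, 306.5, 81.4]
ee_rot: [-100.6, 90.0, -132.7]
force: [-0.8, 0.6, 0.6]
gripper_width: 46.0
```

```bash
python3 - <<'E'
from h import *
s=env.state(); print(s['ee_pos'],s['force'],s['torque'],s['gripper_width'])
E
```

```text
[549.39362542 306.48379751  81.43729621] [-0.8300051   0.56750176  0.63704791] [ 0.07567841 -0.12987799 -0.05055195] 45.991971579586775
```

Call:
jog_arm(plan=[-1,0,0,0,-1.5,0,0,0,-1.5,0,0,0,-1.5,0,0,0,-1.5,0,0,0,-1.5,0,0,0,-1.5,0,0,0,-1,0,0,0,0,0,0,0,0,0,0,0])

```text
time_s: 7.42
ee_pos: [549.3, 306.5, 191.2]
ee_rot: [-112.0, 90.0, -144.1]
force: [-0.2, 0.5, -7.4]
gripper_width: 45.6
```

```bash
python3 - <<'E'
from h import *
s=env.state(); print(s['ee_pos'],s['force'],s['gripper_width'],s['qpos'].round(1))
go((511.3,6.4,190),126.2)
cv2.imwrite('pics/wrist3.png',env.grab_frame('wrist')[:,:,::-1])
E
```

```text
[549.3168479  306.47079705 191.18018586] [-0.1899297   0.48610997 -7.41395691] 45.592659865333836 [ 28.1  25.   86.3  -0.   68.7 -29.8]
[  0.13 -27.44  12.72] world dyaw 68.28 turn units (x down => neg) -11.38
```

View pics/wrist3.png

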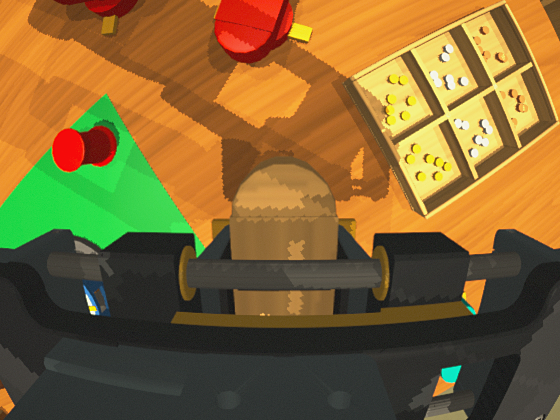

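```bash
python3 - <<'E'
from h import *
c=env.calibration('wrist');T=np.array(c['T_tool_cam']);C=(T[:3,:3],T[:3,3],K(c),c['cx'],c['cy'],True)
for dz in(-2,0,2):
    print(dz,w2px(C,np.array([(-14.6,0,-55+dz),(27.4,0,-55+dz),(65.4,50,dz-8),(65.4,-50,dz-8),(-14.6,23,-32+dz),(-14.6,-23,-32+dz)])).round(1).tolist())
im=cv2.imread('pics/wrist3.png')
cv2.imwrite('pics/crop4.png',cv2.resize(im[130:250,190:380],(800,505),interpolation=cv2.INTER_CUBIC))
E
```

```text
-2 [[283.5, 154.7], [283.5, 149.3], [356.8, 216.6], [210.5, 216.6], [338.3, 210.2], [228.7, 210.2]]
0 [[283.5, 159.6], [283.5, 153.1], [356.6, 219.4], [210.6, 219.4], [338.1, 214.8], [228.9, 214.8]]
2 [[283.5, 164.6], [283.5, 156.8], [356.4, 222.2], [210.8, 222.2], [337.9, 219.4], [229.1, 219.4]]
```

View pics/crop4.png

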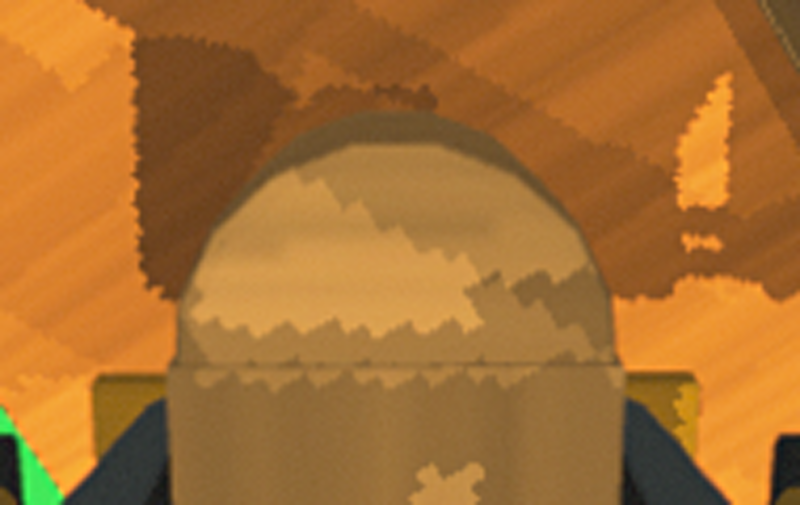

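Call:
jog_arm(plan=[0,-2,0.9,0,0,-3.4,1.6,0,0,-3.4,1.6,0,0,-3.4,1.6,0,0,-3.4,1.6,0,0,-3.4,1.6,0,0,-3.4,1.6,0,0,-3.3,1.5,0,0,-1.7,0.7,0,0,0,0,0])

```text
time_s: 8.3
ee_pos: [509.8, 3.2, 190.2]
ee_rot: [-115.2, 89.8, -147.5]
force: [-0.5, -0.2, -6.2]
gripper_width: 45.9
```

Call:
jog_arm(plan=[0,0,0,-0.68,0,0,0,-1,0,0,0,-1,0,0,0,-1,0,0,0,-1,0,0,0,-1,0,0,0,-1,0,0,0,-1,0,0,0,-1,0,0,0,-1,0,0,0,-1,0,0,0,-0.7])

```text
time_s: 9.3
ee_pos: [511.0, 7.5, 190.3]
ee_rot: [136.9, 89.9, 173.4]
force: [0.4, -0.1, -6.3]
gripper_width: 45.7
```

Call:
jog_arm(plan=[0,0,0,0,0,0,0,0])

```text
time_s: 9.47
ee_pos: [511.2, 7.4, 190.6]
ee_rot: [138.6, 89.9, 174.7]
force: [0.1, -0.6, -6.3]
gripper_width: 45.8
```

```bash
python3 - <<'E'
from h import *
s=env.state(); print(s['ee_pos'],s['force'],s['gripper_width'],s['qpos'].round(1),yawy(tool(s)[1]))
go((510.7,6.0,150),126.2)
cv2.imwrite('pics/wrist4.png',env.grab_frame('wrist')[:,:,::-1])
E
```

```text
[511.15266139   7.41169447 190.58852001] [ 0.11874905 -0.55244798 -6.28690169] 45.758686169004584 [  -0.5   14.8  102.1    0.    63.2 -126.6] 126.10761582273551
[ 4.06 -0.09 -0.11] world dyaw 0.09 turn units (x down => neg) -0.015
```

View pics/wrist4.png

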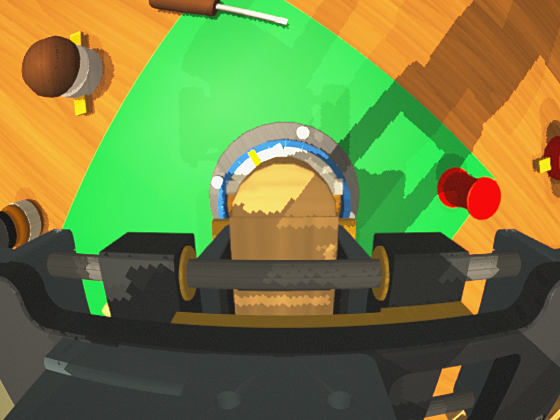

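```bash
python3 - <<'E'
from h import *
C=cam('wrist'); im=cv2.imread('pics/wrist4.png')
x0,y0,k=190,110,4
cr=cv2.resize(im[y0:y0+130,x0:x0+190],None,fx=k,fy=k,interpolation=cv2.INTER_CUBIC)
t=np.linspace(0,2*np.pi,200)
for r,z in((78,14),(60,54)):
    P=np.c_[511.3+r*np.cos(t),6.4+r*np.sin(t),0*t+z]
    q=((w2px(C,P)-[x0,y0]+.5)*k).astype(int)
    cv2.polylines(cr,[q],True,(0,0,255),1)
# gap edges: lines at ±12.5 about axis dir 126.2, z 54, and stripe
o=np.array([511.3,6.4,54]); R_=Rz(126.2-90)
for sx in(-12.5,12.5):
  for sy in (1,-1):
    q=((w2px(C,np.array([o+R_@[sx,34*sy,0],o+R_@[sx,54*sy,0]]))-[x0,y0]+.5)*k).astype(int)
    cv2.line(cr,tuple(map(int,q[0])),tuple(map(int,q[1])),(255,0,255),1)
cv2.imwrite('pics/crop5.png',cr)
E
```

```text
(no output)
```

View pics/crop5.png

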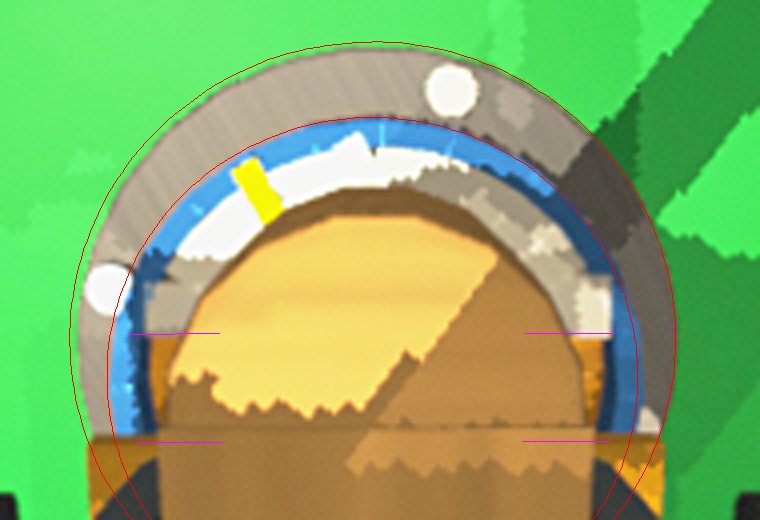

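Call:
jog_arm(plan=[1,0,0,0,1.5,0,0,0,1.5,0,0,0,1.2,0,0,0,0.6,0,0,0,0,0,0,0,0,0,0,0])

```text
time_s: 10.1
ee_pos: [511.6, 7.0, 133.2]
ee_rot: [150.0, 90.0, -173.8]
force: [-0.4, 0.3, -5.9]
gripper_width: 45.8
```

Call:
jog_arm(plan=[0.3,0,0,0,0.3,0,0,0,0.3,0,0,0,0,0,0,0])

```text
time_s: 10.43
ee_pos: [511.4, 7.0, 124.1]
ee_rot: [152.3, 90.0, -171.5]
force: [-1.1, 0.5, -6.6]
gripper_width: 45.8
```

Call:
jog_arm(plan=[0.3,0,0,0,0.3,0,0,0,0.2,0,0,0,0,0,0,0])

```text
time_s: 10.77
ee_pos: [511.3, 7.0, 115.9]
ee_rot: [147.8, 89.9, -176.0]
force: [0.0, -0.1, -5.6]
gripper_width: 45.5
```

```bash
python3 - <<'E'
from h import *
s=env.state(); print(s['ee_pos'],s['force'],s['torque'],s['gripper_width'],yawy(tool(s)[1]))
E
```

```text
[511.26629562   6.96770105 115.87610017] [ 0.03653332 -0.13265499 -5.64663365] [ 0.11232383 -0.0532693   0.03273534] 45.487578488075556 126.19804143727154
```

Call:
jog_arm(plan=[0.2,0,0,0,0.2,0,0,0,0,0,0,0])

```text
time_s: 11.02
ee_pos: [511.4, 7.0, 112.0]
ee_rot: [147.3, 90.0, -176.5]
force: [-0.8, -0.2, -5.9]
gripper_width: 45.6
```

Call:
jog_arm(plan=[0.1,0,0,0,0.1,0,0,0,0,0,0,0])

```text
time_s: 11.27
ee_pos: [511.6, 7.0, 110.3]
ee_rot: [161.6, 90.0, -162.2]
force: [0.7, 0.5, -5.9]
gripper_width: 45.9
```

Call:
jog_arm(plan=[0.1,0,0,0,0,0,0,0])

```text
time_s: 11.43
ee_pos: [511.8, 7.0, 109.5]
ee_rot: [-49.6, 90.0, -13.4]
force: [0.3, 0.2, -6.4]
gripper_width: 45.6
```

Call:
jog_arm(plan=[0.1,0,0,0,0,0,0,0])

```text
time_s: 11.6
ee_pos: [511.8, 6.9, 109.3]
ee_rot: [-53.1, 90.0, -16.9]
force: [-2.0, -1.2, 4.1]
gripper_width: 45.6
```

Call:
jog_arm(plan=[-0.2,0,0,0,0,0,-0.05,1,0,0,-0.05,1,0,0,0,1,0,0,0,1,0,0,0,1,0,0,0,1,0,0,0,1,0,0,0,1,0,0,0,0,0,0,0,0])

```text
time_s: 12.52
ee_pos: [510.7, 6.5, 110.1]
ee_rot: [-153.5, 90.0, -165.2]
force: [0.6, 0.4, -6.6]
gripper_width: 45.8
```

```bash
python3 - <<'E'
from h import *
s=env.state(); print(s['ee_pos'],s['force'],s['torque'],s['gripper_width'],yawy(tool(s)[1]))
go((510.7,6.7,110.5),66.2)
E
```

```text
[510.67297472   6.45888746 110.0842689 ] [ 0.57626794  0.38264764 -6.64421595] [ 0.10118996 -0.14830299  0.00584329] 45.76684708144593 78.35215912358044
[-0.04  0.02 -0.  ] world dyaw -12.15 turn units (x down => neg) 2.025
```

Call:
jog_arm(plan=[0,0,0,0.7,0,0,0,0.7,0,0,0,0.6,0,0,0,0,0,0,0,0])

```text
time_s: 12.93
ee_pos: [510.8, 6.4, 110.3]
ee_rot: [-113.5, 90.0, -137.1]
force: [-0.1, 0.3, -6.5]
gripper_width: 46.0
```

Call:
jog_arm(plan=[0.15,0,0,0,0.15,0,0,0,0,0,0,0])

```text
time_s: 13.18
ee_pos: [510.5, 6.4, 107.0]
ee_rot: [-148.8, 90.0, -172.5]
force: [0.1, -0.0, -6.6]
gripper_width: 45.6
```

```bash
python3 - <<'E'
from h import *
s=env.state(); print(s['ee_pos'],s['force'],s['torque'],s['gripper_width'],yawy(tool(s)[1]))
E
```

```text
[510.54566482   6.42349386 107.03801381] [ 5.89204643e-02 -6.20049218e-03 -6.56058514e+00] [ 0.06034993 -0.13077295 -0.07664554] 45.62321105346696 66.25803169263494
```

Already below ledge height (109.3) with no contact, so the lugs are over the notches. I'll lower it in; home should be about 101.3.

Call:
jog_arm(plan=[0.15,0,0,0,0.15,0,0,0,0.1,0,0,0,0,0,0,0])

```text
time_s: 13.52
ee_pos: [510.6, 6.4, 103.1]
ee_rot: [-145.8, 90.0, -169.6]
force: [-1.1, 0.0, -7.0]
gripper_width: 45.7
```

Call:
jog_arm(plan=[0.1,0,0,0,0,0,0,0])

```text
time_s: 13.68
ee_pos: [510.8, 6.4, 102.3]
ee_rot: [-135.0, 90.0, -158.8]
force: [-0.3, -0.4, -5.7]
gripper_width: 45.5
```

Call:
jog_arm(plan=[0.08,0,0,0,0,0,0,0])

```text
time_s: 13.85
ee_pos: [510.8, 6.4, 101.6]
ee_rot: [-107.0, 90.0, -130.8]
force: [0.1, 0.2, -6.8]
gripper_width: 45.8
```

Call:
jog_arm(plan=[0.08,0,0,0,0,0,0,0])

```text
time_s: 14.02
ee_pos: [510.8, 6.4, 101.4]
ee_rot: [12.5, 90.0, -11.3]
force: [-1.4, -0.3, -1.7]
gripper_width: 45.8
```

Call:
jog_arm(plan=[0,0,0,0,0,0,0,0,0,0,0,0,0,0,0,0,0,0,0,0,0,0,0,0], claw=9.1)

```text
time_s: 14.52
ee_pos: [511.0, 6.4, 101.0]
ee_rot: [13.0, 90.0, -10.8]
force: [0.1, -0.7, -0.4]
gripper_width: 83.0
```

Call:
jog_arm(plan=[0,0,0,0,-0.8,0,0,0,-1.5,0,0,0,-2.5,0,0,0,-2.5,0,0,0,-2.5,0,0,0,-2.5,0,0,0,-2.5,0,0,0,-2,0,0,0])

```text
time_s: 15.27
ee_pos: [511.0, 6.4, 271.6]
ee_rot: [21.5, 89.8, -2.3]
force: [1.6, 0.0, 0.4]
gripper_width: 91.1
```

Call:
jog_arm(plan=[0,0,2.5,0,0,0,2.5,0,0,0,2.5,0,0,0,1.5,0,0,0,0,0,0,0,0,0])

```text
time_s: 15.77
ee_pos: [593.1, -30.0, 268.7]
ee_rot: [-165.3, 89.9, 170.9]
force: [-0.5, 0.3, -0.5]
gripper_width: 90.8
```

```bash
python3 - <<'E'
from h import *
s=env.state(); C=cam('wrist',s); print(s['ee_pos'])
im=env.grab_frame('wrist')[:,:,::-1]
q=w2px(C,np.array([511,6.4,80.])).round().astype(int); x0,y0=max(q[0]-75,0),max(q[1]-75,0); print(x0,y0)
a=cv2.resize(im[y0:y0+150,x0:x0+150],(600,600),interpolation=cv2.INTER_CUBIC)
cv2.imwrite('pics/crop6.png',a)
sc=env.grab_frame('scene')[:,:,::-1]; cv2.imwrite('pics/scene1.png',sc)
cv2.imwrite('pics/crop7.png',cv2.resize(sc[150:300,200:400],(800,600),interpolation=cv2.INTER_CUBIC))
cv2.imwrite('pics/top1.png',env.grab_frame('top')[:,:,::-1])
E
```

```text
[593.09665512 -30.03483374 268.71708513]
209 35
```

View pics/crop6.png

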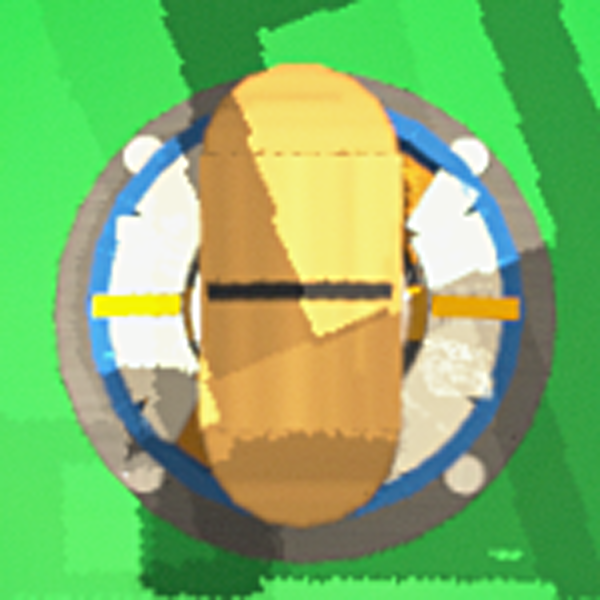

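View pics/crop7.png

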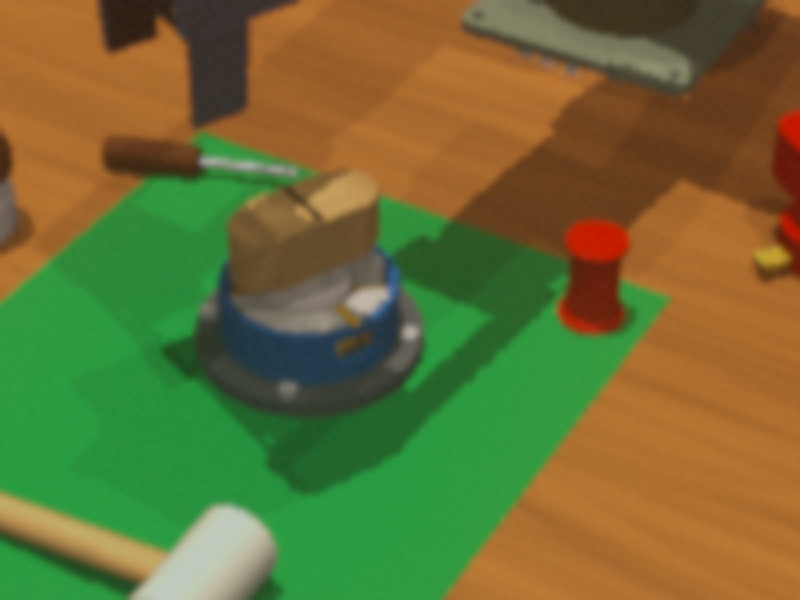

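View pics/top1.png

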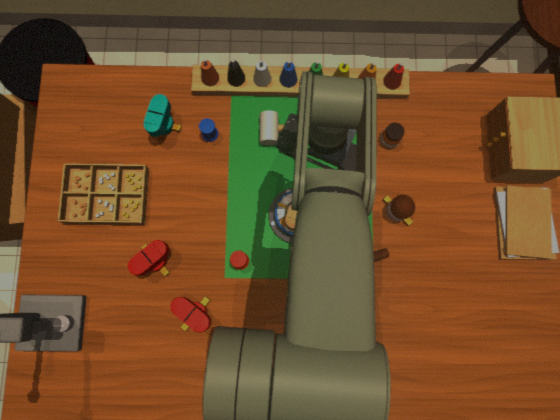

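```bash
python3 - <<'E'
from h import *
C=cam('wrist'); ang=lambda v:np.degrees(np.arctan2(v[1],v[0]))
W=lambda p,z:px2w(C,(209+p[0]/4-.375,35+p[1]/4-.375),z)
for z in(116,124):
    a,b=W((208,292),z),W((391,290),z); print(z,np.linalg.norm(a-b),(a+b)/2,ang(b-a))
a,b=W((92,306),54),W((519,307),54); print('stripes',np.linalg.norm(a-b),(a+b)/2,ang(b-a))
E
```

```text
116 41.57377451424477 [510.43247983   6.44316899 116.        ] 66.82588869866952
124 40.461607633298634 [511.0077277    6.19597963 124.        ] 66.82588869866947
stripes 117.99943757668528 [509.88329798   8.47346934  54.        ] 66.10511209189198
```

The black line is parallel to the stripes, and its length of 41.6 mm at z=116 matches the 41.9 mm I measured at pick-up. The form is home and centred, so I'm handing in.

```bash
python3 - <<'E'
from workcell import env
print(env.state()['time_s'],env.job_done())
E
```

```text
the job is handed in; nothing more can be done
15.9167 None
```

I hung the light-wood form on the stand, locked it, released it, and handed the job in at 15.9 s.

- **Mounting:** I gripped it by its flat sides and lowered the lugs through the gaps to contact on the ledge (TCP height 109.3 mm). I then raised it about 1 mm and twisted it 60° clockwise. It went down about 8 mm into the notches to contact (TCP 101.4 mm). I opened the gripper and pulled clear.
- **Final wrist view:** the form's line lies at 66.8° against 66.1° for the yellow stripes. The top of the form is within about 1 mm of my stand-centre estimate from before the pick. The line measures 41.6 mm if its top is at the home height of 116 mm, and it measured 41.9 mm before the pick.
- **Disagreement:** in the last wrist view the stripes put the stand's centre about 2.5 mm from my earlier estimate, which is about the size of the calibration error.
- **Other objects:** the dome, spools, jar and mallet head look unmoved in the last overhead picture. The arm hid part of the screwdriver and the mallet's handle there. The scene camera showed the screwdriver and part of the mallet apparently in place.

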